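Pack the instrument case, break the lid stay and shut it

TASK

Put the blue-flanged solder reel into the open grey instrument case, standing flat on the foam bed beside the white tape roll that is already there. Then press the red pad at the knee of the locked folding lid stay down so that the stay breaks, and lower the lid gently until it is fully shut; do not force the lid while the stay is locked or let it slam, and leave the dropper bottle, the amber tape roll and the spray bottle where they stand.

Things in the scene. Friction and masses are not known exactly. Their poses are not given: they have to be found in the camera images.
- case: Open grey instrument case, fixed, 150 (its x) x 240 (its y) x 90 mm high, walls 5 mm. Origin: centre of its underside; x points from the front wall to the hinge side, y to its left, z up. A black divider (at y = +59 mm, 4 mm thick, top 75 mm above the bench) parts the left channel, into which the stay folds, from the main bay: x -70..+70, y -115..+57 mm.
- bay_free (a point): Point on the top of the black foam bed of the main bay (35 mm above the bench, 55 mm below the rim), at x 0, y +22 mm of the case: the middle of the part of the bay between the divider and the white tape roll, which is always free over at least 66 mm along y and 140 mm along x.
- lid_hinge (a point): Middle of the lid's hinge line, which runs along the case's y axis at x = +72, z = 90 mm of the case.
- lid (a joint): Lid hinge, rad: 0 = standing open as at the start (100 deg up from shut, leaning slightly back), grows as it is lowered, 1.75 = fully shut. Slab 150 x 240 x 10 mm, 0.25 kg. The friction hinge holds it where it is left; 2 to 10 N at the free edge move it, but while the stay is locked it cannot be lowered.
- stay_upper (a joint): Knee of the folding stay, rad: 0 = locked (0.2 past straight, against its stop), straight at 0.2, about 2.6 with the lid shut. It stays where it is left; about 5 to 15 N on the pad move it. Once it is above 0.5, pushing the lid down folds it the rest of the way.
- knee_pad (a point): Centre of the upper face of the red thumb pad at the knee of the stay: 28 mm long (sloping up toward the hinge by about 36 deg) x 26 mm wide (case y) x 6 mm thick, about 136 mm above the bench when locked. Pressed, it turns about point stay_pivot, down and toward the hinge; 30 mm of travel breaks the stay, and going on pulls the lid forward.
- stay_pivot (a point): Pivot (axis along case y) of the stay's lower bar on the case: at x -48, y +87.5, z 85 mm of the case. The two bars are 74 mm long each; the upper one is pivoted on the lid 70 mm from the hinge line.
- lid_tab (a point): Tip of the black finger tab (50 mm wide along y, 7 mm thick, reaching 18 mm beyond the edge) at the middle of the lid's free edge, 165 mm from the hinge line; about 255 mm above the bench when the lid stands open.
- lid_back (a point): Point on the outer face of the lid, on its middle line, 135 mm from the hinge line; push here (from behind the standing lid, later from above) to lower it.
- reel_center (a point): Centre of the loose solder reel, standing on its flange on the bench: axis vertical, 56 mm diameter, 36 mm high, blue flanges; the point is on its axis half-way up, 18 mm above its foot. It can be gripped across its diameter from above.
- white_tape: White tape roll, 52 mm diameter, 18 mm high, lying loose on the foam bed in the case; origin: centre of its underside. It stays in the case.
- amber_tape: Amber tape roll, 62 mm diameter, 12 mm high, loose on the bench; bystander. Origin: centre of its underside.
- dropper: Small dropper bottle, 34 mm diameter, 96 mm high (thin black tip above 64 mm), loose and standing on the bench between the reel and the amber tape; bystander. Origin: centre of its underside.
- spray: White trigger spray bottle, 70 mm diameter, 246 mm high, loose and standing to the right of the case; bystander. Origin: centre of its underside.
There are look-alikes about, which are no part of the job. Several things look just like the part that bears reel_center: the one meant starts farthest from the robot's base. There is more than one size of the white_tape; the one meant has the size given above.

How it is judged (in metres and radians):
On the way, in this order (a step that is already met when the one before it is completed fails the run):
1. the reel stands on the foam bed in the case, let go (z of reel_center in the frame of case below 0.06 m and x of reel_center in the frame of case between -0.06 and 0.06 m and y of reel_center in the frame of case between -0.1 and 0.05 m and contact force between the fingers and reel below 0.1 N), for 0.2 s.
2. the stay is broken at its knee while the lid still stands up (value of joint stay_upper above 0.35 rad and value of joint lid below 1 rad), for 0.05 s.
At the end, for the whole second after the job is handed in: The lid is shut (within 0.05 rad of its stop) and at rest; the reel stands upright (within 0.15 rad) on the foam bed in the main bay of the case, at rest and beside the white tape roll, which still lies flat on the foam (value of joint lid above 1.7 rad and velocity of joint lid between -0.05 and 0.05 rad/s and z of reel_center in the frame of case between 0.045 and 0.06 m and angle between reel_center's own z axis and vertical below 0.15 rad and x of reel_center in the frame of case between -0.06 and 0.06 m and y of reel_center in the frame of case between -0.1 and 0.05 m and z of white_tape in the frame of case below 0.045 m and y of white_tape in the frame of case below 0.05 m and horizontal distance between white_tape and case below 0.13 m and linear speed of reel below 0.02 m/s); the robot touches nothing.
It fails at once if the lid slams (faster than 3 rad/s) (velocity of joint lid above 3 rad/s).
It fails at once if the lid is forced (over 35 N from the fingers) while the stay is locked (value of joint stay_upper below 0.2 rad and contact force between the fingers and lid above 35 N).
It fails at once if the dropper bottle is moved by more than 30 mm or tipped (distance of dropper from where it was at the start of the episode above 0.03 m or angle between dropper's own z axis and vertical above 0.4 rad).
It fails at once if the amber tape roll is moved by more than 30 mm (distance of amber_tape from where it was at the start of the episode above 0.03 m).
It fails at once if the spray bottle is moved by more than 30 mm or tipped (distance of spray from where it was at the start of the episode above 0.03 m or angle between spray's own z axis and vertical above 0.4 rad).
It also fails if it takes over 61 s, if anything falls off the work surface, if the arm or the gripper's body presses on something with over 40 N, if the wrist force passes 120 N, or if a joint passes its speed limit or range.

ROBOT

A 6-joint arm with a two-finger parallel gripper is mounted at the origin on a cart in front of the work surface, level with it; the furniture and walls round the work are solid. World frame = base frame: x ahead of the robot, y to its left, z up, the work surface at z = 0. Lengths are in m, angles in degrees, forces in N, time in s.
With the tool pointing down it reaches from about 0.4 to 0.825 m from the base axis. Payload 7 kg.
Tool frame: the origin (TCP) lies between the finger pads; the fingertips stand 19 mm ahead of it and the grasp point (between the pads) is the TCP; z points along the fingers, y is the line along which they close (so a half turn about z gives the same grasp; the last joint's range is limited). The gripper opens to 88 mm and grips with 3 to 60 N. Pads are 19 mm wide; open, the fingers measure 130 mm over their backs; the gripper's body (78 mm by 193 mm) begins 47 mm behind the grasp point.
Start: joints at [90.017, 20.546, 0.682, 0, -70.136, -16.507], TCP at [0.192, 0.647, 0.246] pointing down, gripper open.
Joint ranges: [-176.03, 176.03], [-82.01, 121.73], [-58.28, 71.71], [-173.87, 95.51], [-174.79, -0.11], [-173.66, 173.66]. Speed limits (degrees/s): [136.94, 136.94, 172.46, 180, 180, 180].

INTERFACE

Orientations are given as [roll, pitch, yaw] about the fixed x, y, z axes, in that order (R = Rz(yaw) Ry(pitch) Rx(roll)).
In Python, from plant import get_obs, snapshot, close_job, spot_in, spot_point gives the robot as it stands.
- The arm moves only by the tool play_rows, never from a script. Its argument "plan" is a list of rows, each a list of 6 numbers: the shift along the tool's x, y, z in cm, then the turn, a rotation vector about the tool's x, y, z in degrees. A call has 1 to 20 rows; each row shifts and turns the commanded pose from where the row before left it, along the tool's axes as they then stand; what a row does not reach is not made up. A row lasts 1/12 s, in which the tool goes at most 41.7 mm and 7.16 degrees, less where a joint would pass 70% of its speed; a pose out of reach is approached as far as the arm can. A call is refused whole if a number of a shift passes 4.17 or a number of a turn 7.16, either way. A call with a gripper value outside its range is refused whole. "grip" is the finger opening in cm, from 0 to 8.76, set as the call begins (left out, the last holds). The fingers move at their own pace and stop on an object; the grip force is fixed at half the most. Time passes only in rows, so rows that do not move let the fingers close. It gives the time, the measured TCP pose, the force, the opening and the grip force at its end, in the units of the state.
- get_obs(): the state, without advancing time (a new reading comes with each control period).
- snapshot(name): name is "scene" or "side" or "wrist"; returns a dict with "frame" (420x560x3 uint8, red, green, blue), "fx", "fy", "cx", "cy" (pixels), "position" and "attitude" of the camera in the world. Camera axes: x right, y down, z forward; pixel columns grow to the right and rows downward; lengths in m; the calibration is good to about 2 mm. A picture is of the moment at which its call begins. There is no depth.
- close_job(): hands the job in; it is judged then, once.
Trained networks look in the newest picture that a camera, given by its name, has taken for a name from the list of things; names that differ only in an ending like _2 or _b are one class to them, and where a whole thing is asked for, a point or a joint stands for the part that bears it (a point fixed in the world has none). Each returns a list of dicts, best first, with "score" (0 to 1); they miss things now and then, are a little off and sometimes report something else, mostly with a low value. They report only what shows in the picture. A call takes as long as a camera call. They do not tell look-alikes from the thing itself.
- spot_in(camera, thing): "position" ([x, y, z] in m, in world coordinates, good to about 4 mm: the middle of the surface that is visible of it).
- spot_point(camera, thing): "position" ([x, y, z] in m, in world coordinates, good to about 4 mm: a listed point, or the origin of a listed thing).
The state is a dict: "clock": time; "joint_pos": joint angles; "qvel": joint speeds; "tau": joint torques, N m; "tool_pos": TCP position; "orientation": TCP orientation; "force": force on the tool from outside, world axes, zero at the start; "moment": the same for the moment, N m; "opening": finger opening in m; "gripper_force": force on a finger pad.
Only numpy, scipy, OpenCV 4.12 (cv2) and the standard library are available. Lean on these libraries where they do the work, as an engineer would, in place of code of your own. Each camera call takes 0.05 s, during which the arm holds its last target. There are 200 camera calls.

## Working session

There is one attempt and no reset: what is moved stays moved. The work goes in short steps, Python scripts to look and compute and a tool call to move; the robot and the scene stay as the last step left them, time stands still between calls to the robot, and variables do not carry over. Pictures are saved under pics/ and viewed, at most 10 in all, crops included, and the job is handed in when it is done.

Besides the shell and the picture viewer there is one more tool, called after "Emit:" as a command line: name --pt "numbers of a row" for each row, then --argument value for the rest. play_rows: Moves the arm, as the interface text tells. Its arguments: {"type":"object","properties":{"plan":{"type":"array","items":{"type":"array","items":{"type":"number"}}},"grip":{"type":"number"}},"required":["plan"]}

```bash
mkdir -p pics; ls; cat > h.py <<'E'
import numpy as np, cv2
from plant import *
E
python3 - <<'E'
from h import *
o=get_obs(); print({k:np.round(v,3) for k,v in o.items()})
ims=[]
for c in ["scene","side"]:
    s=snapshot(c); cv2.imwrite(f"pics/{c}0.png",s["frame"][:,:,::-1]); print(c,s["position"],s["attitude"],s["fx"])
    for t in ["case","bay_free","lid_hinge","knee_pad","stay_pivot","lid_tab","lid_back","reel_center","white_tape","amber_tape","dropper","spray"]:
        print(t,[(np.round(d["position"],3).tolist(),round(d["score"],2)) for d in spot_point(c,t)][:5])
E
```

```text
pics
{'clock': np.float64(0.0), 'joint_pos': array([ 9.0017e+01,  2.0594e+01,  6.3300e-01, -2.2000e-02, -7.0135e+01,
       -1.6506e+01]), 'qvel': array([-0.053,  0.004, -0.047, -0.097, -0.022, -0.014]), 'tau': array([-1.0000e-03, -5.8272e+01,  2.9305e+01,  6.9970e+00,  7.0000e-03,
       -0.0000e+00]), 'tool_pos': array([0.191, 0.647, 0.245]), 'orientation': array([ 1.79901e+02, -8.00000e-03, -1.64970e+01]), 'force': array([ 0.52, -0.11, -0.06]), 'moment': array([-0.037, -0.026,  0.008]), 'gripper_force': np.float64(0.0), 'opening': np.float64(0.088)}
scene [1.24353097 0.14482069 0.94612331] [-137.15564741   -1.18575537   99.24282056] 414.52582247075253
case [([0.549, 0.115, 0.002], 0.98)]
bay_free [([0.541, 0.13, 0.035], 0.64)]
lid_hinge [([0.613, 0.147, 0.088], 0.66), ([0.463, 0.172, 0.085], 0.43)]
knee_pad [([0.511, 0.189, 0.134], 0.56)]
stay_pivot [([0.462, 0.172, 0.085], 0.9)]
lid_tab [([0.643, 0.159, 0.251], 0.63), ([0.436, 0.356, 0.001], 0.5)]
lid_back [([0.64, 0.162, 0.223], 0.78), ([0.642, 0.158, 0.251], 0.54)]
reel_center [([0.593, 0.364, 0.016], 0.75), ([0.318, 0.255, 0.0
[... 385 characters left out ...]
[0.547, 0.114, -0.002], 0.6)]
bay_free [([0.542, 0.13, 0.038], 0.82), ([0.609, -0.178, -0.001], 0.54)]
lid_hinge [([0.613, 0.146, 0.089], 0.81)]
knee_pad [([0.512, 0.191, 0.135], 0.64), ([0.516, 0.348, -0.001], 0.24)]
stay_pivot [([0.465, 0.164, 0.084], 0.79)]
lid_tab [([0.642, 0.163, 0.25], 0.7)]
lid_back [([0.646, 0.162, 0.22], 0.93)]
reel_center [([0.319, 0.165, 0.019], 0.76), ([0.32, 0.258, 0.016], 0.74), ([0.595, 0.367, 0.017], 0.65)]
white_tape [([0.724, -0.287, -0.0], 0.94), ([0.538, 0.129, 0.035], 0.75), ([0.599, 0.067, 0.036], 0.54)]
amber_tape [([0.435, 0.354, 0.004], 0.81), ([0.644, 0.16, 0.25], 0.57)]
dropper [([0.514, 0.349, -0.001], 0.65)]
spray [([0.61, -0.171, -0.002], 0.89)]
```

View pics/scene0.png

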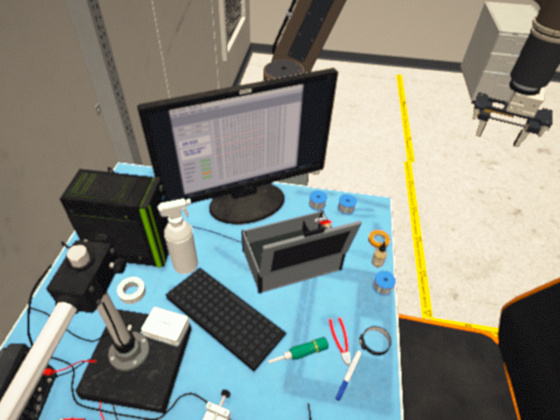

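View pics/side0.png

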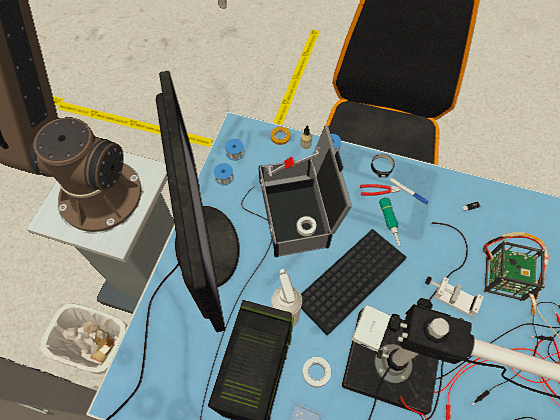

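The scene view shows the open case at about (300,250) px, with the red pad at (322,222). The target reel is at (385,283) beside the dropper (380,255), and its two look-alikes are at (317,200) and (347,204). In the side view the white tape is in the bay at (306,225), and the monitor is between the base and the case.

```bash
cat >> h.py <<'E'
from scipy.spatial.transform import Rotation as Rot
from scipy.optimize import least_squares
def ray(s,px):
    d=np.array([(px[0]-s["cx"])/s["fx"],(px[1]-s["cy"])/s["fy"],1.])
    return np.array(s["position"]),Rot.from_euler("xyz",s["attitude"],degrees=True).apply(d/np.linalg.norm(d))
def tri(s1,p1,s2,p2):
    a,u=ray(s1,p1);b,v=ray(s2,p2)
    t=np.linalg.lstsq(np.c_[u,-v],b-a,rcond=None)[0]
    return (a+u*t[0]+b+v*t[1])/2, np.linalg.norm(a+u*t[0]-b-v*t[1])
E
python3 - <<'E'
from h import *
L=dict(case=(0,0),bay=(0,22),hinge=(72,0),piv=(-48,87.5),back=(72+135*.1736+10,0),tab=(72+165*.1736+5,0))
M=dict(case=(.548,.1145),bay=(.5415,.130),hinge=(.613,.1465),piv=(.4635,.168),back=(.643,.162),tab=(.6425,.161))
P=np.array([L[k] for k in L])/1000;Q=np.array([M[k] for k in L])
f=lambda q:((P@np.array([[np.cos(q[2]),np.sin(q[2])],[-np.sin(q[2]),np.cos(q[2])]])+q[:2])-Q)
r=least_squares(lambda q:f(q).ravel(),[.548,.1145,.45],loss='soft_l1',f_scale=.004).x
print(r,np.degrees(r[2]));print(np.round(f(r)*1000))
c,s=np.cos(r[2]),np.sin(r[2])
for n,p in dict(reel=(.594,.3655),tape=(.599,.067),knee=(.5115,.19),spray=(.612,-.172),drop=(.515,.35)).items():
    d=np.array(p)-r[:2];print(n,np.round([c*d[0]+s*d[1],-s*d[0]+c*d[1]],3))
a=snapshot("scene");b=snapshot("side")
print("mon",tri(a,(338,73),b,(163,72)),tri(a,(141,104),b,(222,330)))
print("tape",tri(a,(289,262),b,(306,226)))
E
```

```text
[0.5490573  0.11261603 0.4843974 ] 27.753926438928193
[[ 1. -2.]
 [-3.  2.]
 [-0. -0.]
 [ 2. -0.]
 [-1. -0.]
 [ 0.  1.]]
reel [0.158 0.203]
tape [ 0.023 -0.064]
knee [0.003 0.086]
spray [-0.077 -0.281]
drop [0.08  0.226]
mon (array([0.21131154, 0.17016748, 0.39277998]), np.float64(0.0006225271491815185)) (array([ 0.51811117, -0.29690837,  0.40948733]), np.float64(0.09311875473974511))
tape (array([0.584978  , 0.09231818, 0.01425821]), np.float64(0.039420838416228045))
```

Emit:
play_rows --pt "1.5 0.5 0 0 0 0" --pt "2.8 0.9 0 0 0 0" --pt "3.2 1.1 0 0 0 0" --pt "3.2 1.1 0 0 0 0" --pt "3.2 1.1 0 0 0 0" --pt "3.2 1.1 0 0 0 0" --pt "3.2 1.1 0 0 0 0" --pt "3.2 1.1 0 0 0 0" --pt "3.2 1.1 0 0 0 0" --pt "3.2 1.1 0 0 0 0" --pt "3.2 1.1 0 0 0 0" --pt "3.2 1.1 0 0 0 0" --pt "3.2 1.1 0 0 0 0" --pt "3.2 1.1 0 0 0 0" --pt "2.5 0.8 0 0 0 0" --pt "1.3 0.4 0 0 0 0" --grip 8.6

```text
clock: 2.73
tool_pos: [0.595, 0.361, 0.2453]
orientation: [180.0, -0.0, -16.6]
force: [0.2, -0.5, 0.5]
opening: 0.0858
gripper_force: 0.0
```

Emit:
play_rows --pt "0 0 0 0 0 -6.4" --pt "0 0 0 0 0 -6.4" --pt "0 0 0 0 0 -6.4" --pt "0 0 0 0 0 -6.4" --pt "0 0 0 0 0 -6.4" --pt "0 0 0 0 0 -6.4" --pt "0 0 0 0 0 -6.4" --pt "0 0 0 0 0 -6.4" --pt "0 0 0 0 0 0" --pt "0 0 0 0 0 0"

```text
clock: 3.57
tool_pos: [0.5925, 0.3637, 0.2456]
orientation: [-180.0, 0.0, 34.5]
force: [-0.1, -0.4, 1.1]
opening: 0.0861
gripper_force: 0.0
```

```bash
cat >> h.py <<'E'
C0=np.array([.549,.1126,0.]); CY=np.radians(27.75)
def w2c(p): return Rot.from_euler('z',-CY).apply(np.array(p)-C0)
def c2w(p): return Rot.from_euler('z',CY).apply(np.array(p))+C0
def togo(target):
    "world target -> tool axes shift, cm"
    o=get_obs(); return np.round(100*Rot.from_euler("xyz",o["orientation"],degrees=True).inv().apply(np.array(target)-o["tool_pos"]),2)
def st():
    o=get_obs(); print("t",round(float(o["clock"]),2),"tcp",np.round(o["tool_pos"],4),"case",np.round(w2c(o["tool_pos"]),3),"rpy",np.round(o["orientation"],1),"F",np.round(o["force"],1),"open",round(float(o["opening"]),4),"gf",round(float(o["gripper_force"]),1),"q",np.round(o["joint_pos"],0))
E
python3 - <<'E'
from h import *
st()
s=snapshot("wrist");cv2.imwrite("pics/w1.png",s["frame"][:,:,::-1]);print(s["position"])
for t in ["reel_center","dropper","lid_tab"]: print(t,[(np.round(d["position"],3).tolist(),round(d["score"],2)) for d in spot_point("wrist",t)][:3])
s=snapshot("scene");cv2.imwrite("pics/s1.png",s["frame"][:,:,::-1])
print(togo([.594,.3655,.04]))
E
```

```text
t 3.57 tcp [0.5925 0.3637 0.2456] case [0.155 0.202 0.246] rpy [-180.     0.    34.5] F [-0.1 -0.4  1.1] open 0.0861 gf 0.0 q [ 48.  22.   4.  -0. -71.  77.]
[0.65263542 0.40478359 0.38485365]
reel_center [([0.592, 0.362, 0.025], 0.91)]
dropper []
lid_tab []
[ 0.22 -0.06 20.56]
```

View pics/s1.png

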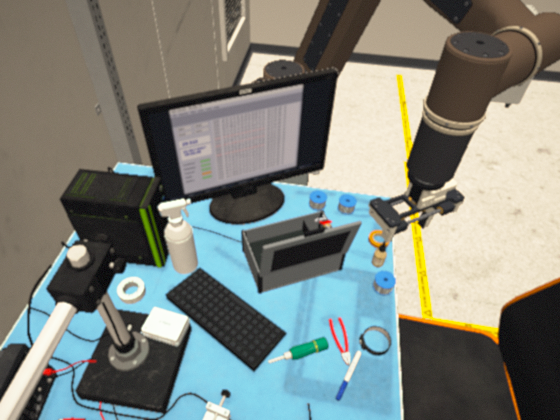

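View pics/w1.png

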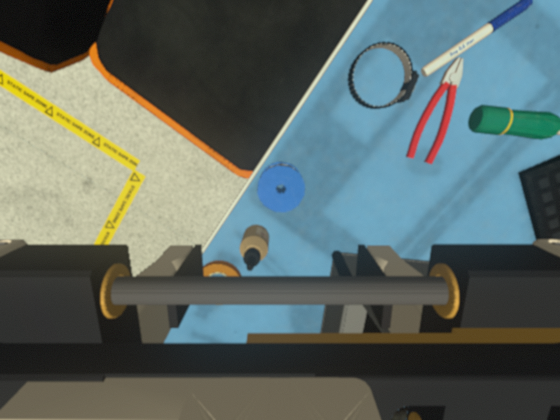

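The scene view shows the arm well clear of the monitor, with the gripper over the reel (385,280). In the wrist view the reel hub is at (281,187) and the dropper is below it at (255,245).

```bash
python3 - <<'E'
from h import *
a=snapshot("wrist");b=snapshot("side");c=snapshot("scene")
print(tri(a,(281,187),c,(385,277)))
p,u=ray(a,(281,187)); print(p+u*(.036-p[2])/u[2])
E
```

```text
(array([0.59547509, 0.36192167, 0.04468343]), np.float64(0.004928457159218504))
[0.59543699 0.36296841 0.036     ]
```

Emit:
play_rows --pt "0 0 1.5 0 0 0" --pt "0 0 2.5 0 0 0" --pt "0 0 2.5 0 0 0" --pt "0 0 2.5 0 0 0" --pt "0 0 2 0 0 0" --pt "0 0 1 0 0 0" --pt "0 0 0 0 0 0"

```text
clock: 4.55
tool_pos: [0.5915, 0.3628, 0.1228]
orientation: [180.0, 0.3, 34.7]
force: [-0.7, -0.3, -0.7]
opening: 0.086
gripper_force: 0.0
```

```bash
python3 - <<'E'
from h import *
st()
s=snapshot("wrist");cv2.imwrite("pics/w2.png",s["frame"][:,:,::-1])
print([(np.round(d["position"],3).tolist(),round(d["score"],2)) for d in spot_point("wrist","reel_center")][:3])
print(togo([.594,.364,.025]))
E
```

```text
t 4.55 tcp [0.5915 0.3628 0.1228] case [0.154 0.202 0.123] rpy [180.    0.3  34.7] F [-0.7 -0.3 -0.7] open 0.086 gf 0.0 q [ 48.  28.  -5.  -0. -58.  77.]
[([0.595, 0.363, 0.024], 0.74)]
[ 0.07  0.05 10.12]
```

Emit:
play_rows --pt "0.15 0.1 1.5 0 0 0" --pt "0.15 0.1 2 0 0 0" --pt "0 0 2 0 0 0" --pt "0 0 2 0 0 0" --pt "0 0 1.3 0 0 0" --pt "0 0 0.7 0 0 0" --pt "0 0 0.3 0 0 0" --pt "0 0 0 0 0 0"

```text
clock: 5.32
tool_pos: [0.5966, 0.3641, 0.028]
orientation: [180.0, -0.0, 34.7]
force: [-0.0, -0.2, 0.5]
opening: 0.0859
gripper_force: 0.0
```

Emit:
play_rows --pt "0 0 0 0 0 0" --pt "0 0 0 0 0 0" --pt "0 0 0 0 0 0" --pt "0 0 0 0 0 0" --pt "0 0 0 0 0 0" --pt "0 0 0 0 0 0" --pt "0 0 0 0 0 0" --pt "0 0 0 0 0 0" --grip 5

```text
clock: 5.98
tool_pos: [0.5964, 0.3639, 0.028]
orientation: [180.0, -0.0, 34.7]
force: [-1.2, -0.1, 4.3]
opening: 0.0552
gripper_force: 30.0
```

Emit:
play_rows --pt "0 0 -0.8 0 0 0" --pt "0 0 -1.8 0 0 0" --pt "0 0 -2.5 0 0 0" --pt "0 0 -2.8 0 0 0" --pt "0 0 -2.8 0 0 0" --pt "0 0 -2.8 0 0 0" --pt "0 0 -2.8 0 0 0" --pt "0 0 -2.8 0 0 0" --pt "0 0 -2.8 0 0 0" --pt "0 0 -2.8 0 0 0" --pt "0 0 -2 0 0 0" --pt "0 0 -1 0 0 0" --pt "0 0 0 0 0 3.5" --pt "0 0 0 0 0 3.5" --pt "0 0 0 0 0 0"

```text
clock: 7.23
tool_pos: [0.5957, 0.3635, 0.3036]
orientation: [-180.0, 0.1, 27.5]
force: [-1.0, -0.7, -2.4]
opening: 0.0557
gripper_force: 30.0
```

```bash
python3 - <<'E'
from h import *
st(); print(c2w([-.033,-.028,.3]),togo(c2w([-.033,-.028,.305])))
s=snapshot("side")
for n in ("white_tape","reel_center"):print(n,[(np.round(d["position"],3).tolist(),np.round(w2c(d["position"]),3),round(d["score"],2)) for d in spot_point("side",n)][:4])
E
```

```text
t 7.23 tcp [0.5957 0.3635 0.3036] case [0.158 0.2   0.304] rpy [-1.80e+02  1.00e-01  2.75e+01] F [-1.  -0.7 -2.4] open 0.0557 gf 30.0 q [ 47.  21.   9.  -0. -78.  70.]
[0.53283261 0.07245507 0.3       ] [-19.03  22.9   -0.11]
white_tape [([0.726, -0.288, -0.0], array([-0.03 , -0.437, -0.   ]), 0.56)]
reel_center [([0.321, 0.258, 0.019], array([-0.134,  0.235,  0.019]), 0.76), ([0.592, 0.363, 0.297], array([0.155, 0.201, 0.297]), 0.65), ([0.319, 0.16, 0.018], array([-0.182,  0.149,  0.018]), 0.54)]
```

Emit:
play_rows --pt "-0.6 0.7 0 0 0 0" --pt "-1.2 1.4 0 0 0 0" --pt "-1.8 2.2 0 0 0 0" --pt "-1.8 2.2 0 0 0 0" --pt "-1.8 2.2 0 0 0 0" --pt "-1.8 2.2 0 0 0 0" --pt "-1.8 2.2 0 0 0 0" --pt "-1.8 2.2 0 0 0 0" --pt "-1.8 2.2 0 0 0 0" --pt "-1.8 2.2 0 0 0 0" --pt "-1.4 1.7 0 0 0 0" --pt "-0.9 1.1 0 0 0 0" --pt "-0.5 0.6 0 0 0 0" --pt "0 0 0 0 0 0"

```text
clock: 8.55
tool_pos: [0.535, 0.0696, 0.3048]
orientation: [180.0, -0.0, 27.7]
force: [0.7, -0.1, -2.7]
opening: 0.0558
gripper_force: 30.0
```

```bash
python3 - <<'E'
from h import *
st(); print(togo(c2w([-.033,-.028,.066])))
s=snapshot("wrist");cv2.imwrite("pics/w3.png",s["frame"][:,:,::-1])
for n in ("white_tape","bay_free","lid_hinge"):print(n,[(np.round(w2c(d["position"]),3),round(d["score"],2)) for d in spot_point("wrist",n)][:4])
s=snapshot("side");cv2.imwrite("pics/d3.png",s["frame"][60:290,180:420,::-1].repeat(2,0).repeat(2,1))
E
```

```text
t 8.55 tcp [0.535  0.0696 0.3048] case [-0.032 -0.032  0.305] rpy [180.   -0.   27.7] F [ 0.7 -0.1 -2.7] open 0.0558 gf 30.0 q [ 28.   6. -11.   0. -73.  89.]
[-0.07 -0.35 23.88]
white_tape [(array([ 0.018, -0.072,  0.037]), 0.85), (array([-0.031, -0.432,  0.   ]), 0.79)]
bay_free [(array([-0.006,  0.022,  0.032]), 0.72)]
lid_hinge [(array([0.073, 0.003, 0.09 ]), 0.63)]
```

View pics/w3.png

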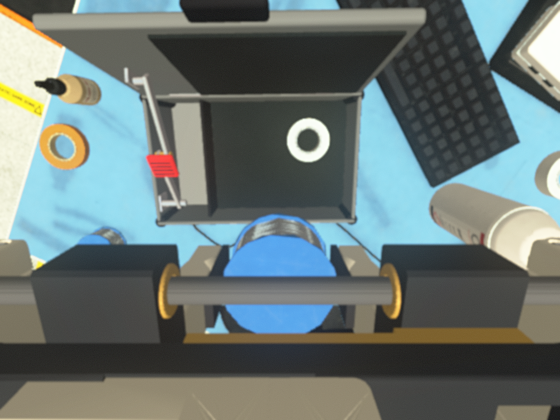

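View pics/d3.png

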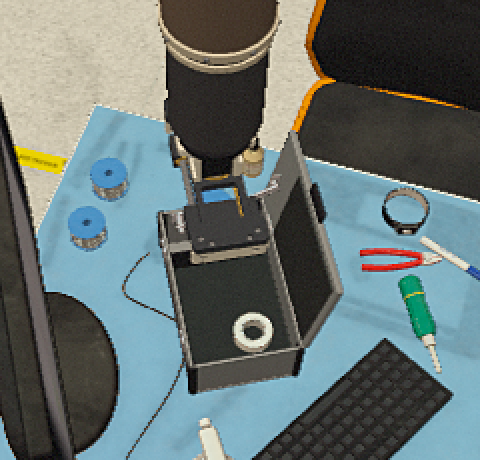

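The wrist view shows the white tape at (308,140), with the bay free in front of it. The pad is at (163,165), left of the divider, and the reel is held level. I'll lower straight down.

Emit:
play_rows --pt "0 0 1 0 0 0" --pt "0 0 2 0 0 0" --pt "0 0 2.5 0 0 0" --pt "0 0 2.5 0 0 0" --pt "0 0 2.5 0 0 0" --pt "0 0 2.5 0 0 0" --pt "0 0 2 0 0 0" --pt "0 0 1.5 0 0 0" --pt "0 0 1 0 0 0" --pt "0 0 0 0 0 0"

```text
clock: 9.63
tool_pos: [0.534, 0.0707, 0.1268]
orientation: [-180.0, 0.3, 27.7]
force: [-0.7, 0.1, -2.7]
opening: 0.0555
gripper_force: 30.0
```

```bash
python3 - <<'E'
from h import *
st(); print(togo(c2w([-.032,-.03,.066])))
E
```

```text
t 9.63 tcp [0.534  0.0707 0.1268] case [-0.033 -0.03   0.127] rpy [-180.     0.3   27.7] F [-0.7  0.1 -2.7] open 0.0555 gf 30.0 q [ 28.  14. -25.  -0. -51.  89.]
[ 0.1  -0.01  6.08]
```

Emit:
play_rows --pt "0 0 1 0 0 0" --pt "0 0 1.5 0 0 0" --pt "0 0 1.3 0 0 0" --pt "0 0 0.9 0 0 0" --pt "0 0 0.6 0 0 0" --pt "0 0 0.4 0 0 0" --pt "0 0 0.3 0 0 0" --pt "0 0 0.15 0 0 0" --pt "0 0 0 0 0 0" --pt "0 0 0 0 0 0"

```text
clock: 10.47
tool_pos: [0.5358, 0.071, 0.0685]
orientation: [180.0, -0.0, 27.7]
force: [0.3, 0.6, -1.9]
opening: 0.0557
gripper_force: 30.0
```

Emit:
play_rows --pt "0 0 0.2 0 0 0" --pt "0 0 0.2 0 0 0" --pt "0 0 0.1 0 0 0" --pt "0 0 0 0 0 0" --pt "0 0 0 0 0 0"

```text
clock: 10.88
tool_pos: [0.5355, 0.0709, 0.0631]
orientation: [180.0, 0.0, 27.7]
force: [-0.2, -0.2, -2.4]
opening: 0.0554
gripper_force: 30.0
```

Emit:
play_rows --pt "0 0 0.1 0 0 0" --pt "0 0 0 0 0 0" --pt "0 0 0 0 0 0" --pt "0 0 0 0 0 0"

```text
clock: 11.22
tool_pos: [0.5355, 0.0709, 0.0629]
orientation: [180.0, -0.0, 27.7]
force: [-4.0, 0.1, 8.0]
opening: 0.0553
gripper_force: 30.0
```

Emit:
play_rows --pt "0 0 0 0 0 0" --pt "0 0 0 0 0 0" --pt "0 0 0 0 0 0" --pt "0 0 0 0 0 0" --pt "0 0 0 0 0 0" --grip 7

```text
clock: 11.63
tool_pos: [0.5355, 0.071, 0.062]
orientation: [180.0, -0.0, 27.7]
force: [-0.0, 0.4, -0.0]
opening: 0.0699
gripper_force: 0.0
```

Emit:
play_rows --pt "0 0 -0.5 0 0 0" --pt "0 0 -1 0 0 0" --pt "0 0 -1.5 0 0 0" --pt "0 0 -2.5 0 0 0" --pt "0 0 -2.8 0 0 0" --pt "0 0 -2.8 0 0 0" --pt "0 0 -2.8 0 0 0" --pt "0 0 -2 0 0 0" --pt "0 0 -1 0 0 0" --pt "0 0 0 0 0 0"

```text
clock: 12.47
tool_pos: [0.5366, 0.0713, 0.2344]
orientation: [180.0, -0.3, 27.7]
force: [0.5, -0.1, 0.4]
opening: 0.07
gripper_force: 0.0
```

```bash
python3 - <<'E'
from h import *
st()
s=snapshot("side");cv2.imwrite("pics/d4.png",s["frame"][60:290,180:420,::-1].repeat(2,0).repeat(2,1))
for n in ("reel_center","knee_pad"):print(n,[(np.round(w2c(d["position"]),3),round(d["score"],2)) for d in spot_point("side",n)][:4])
print(togo(c2w([.005,.0875,.22])))
E
```

```text
t 12.47 tcp [0.5366 0.0713 0.2344] case [-0.03  -0.031  0.234] rpy [180.   -0.3  27.7] F [ 0.5 -0.1  0.4] open 0.07 gf 0.0 q [ 28.   8. -17.   0. -64.  89.]
reel_center [(array([-0.133,  0.234,  0.015]), 0.92), (array([-0.181,  0.154,  0.016]), 0.87), (array([-0.033, -0.032,  0.055]), 0.6)]
knee_pad []
[  3.7  -11.79   1.01]
```

View pics/d4.png

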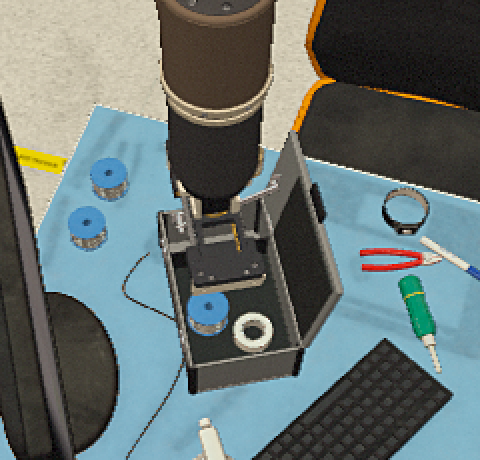

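The side view shows the reel upright on the foam at (208,313) in the crop, beside the white tape at (252,331), and released. Next is the stay.

```bash
python3 - <<'E'
from h import *
A=np.array([-48,85.]);H=np.array([72,90.])
# B offset so locked: find offset inward d at 70 along
def B(l,d): # l lid joint
    a=np.radians(80)+l; u=np.array([np.cos(a),np.sin(a)]); n=np.array([-u[1],u[0]]); return H+70*u+d*n
from scipy.optimize import brentq
d=brentq(lambda d:np.linalg.norm(B(0,d)-A)-148*np.cos(.1),-5,20);print("d",d)
for l in (0,.05,.1,.2,.3,.5,.7,1):
    v=B(l,d)-A;D=np.linalg.norm(v);h=np.arccos(D/148);b=np.arctan2(v[1],v[0])
    th=(b+h) if 0 else b-h
    K=A+74*np.array([np.cos(th),np.sin(th)]); print(l,"q",round(.2+2*h,2),"bar",round(np.degrees(th),1),"knee",K.round(),"lid tip",(H+165*np.array([np.cos(np.radians(80)+l),np.sin(np.radians(80)+l)])).round())
v=B(0,d)-A;print(np.degrees(np.arctan2(v[1],v[0])+.1))
th0=np.radians(36)
for dx,dz in ((52,51),(52+9,51+6.5),(52-9,51-6.5)):
  for t in (0,-10,-20,-26,-30,-35): print((dx,t),(A+Rot.from_euler('z',t,degrees=True).apply([dx,dz,0])[:2]).round(1),end=" ")
  print()
s=snapshot("wrist")
print([(np.round(w2c(d["position"]),3),round(d["score"],2)) for d in spot_point("wrist","knee_pad")])
E
```

```text
d 5.436606384865495
0 q 0.4 bar 24.8 knee [ 19. 116.] lid tip [101. 252.]
0.05 q 0.64 bar 18.7 knee [ 22. 109.] lid tip [ 92. 254.]
0.1 q 0.8 bar 15.0 knee [ 23. 104.] lid tip [ 84. 255.]
0.2 q 1.03 bar 9.7 knee [25. 97.] lid tip [ 68. 255.]
0.3 q 1.22 bar 5.5 knee [26. 92.] lid tip [ 51. 254.]
0.5 q 1.55 bar -1.6 knee [26. 83.] lid tip [ 19. 246.]
0.7 q 1.82 bar -8.4 knee [25. 74.] lid tip [-11. 233.]
1 q 2.18 bar -20.1 knee [22. 60.] lid tip [-49. 202.]
36.29290157557162
(52, 0) [  4. 136.] (52, -10) [ 12.1 126.2] (52, -20) [ 18.3 115.1] (52, -26) [ 21.1 108. ] (52, -30) [ 22.5 103.2] (52, -35) [23.8 97. ] 
(61, 0) [ 13.  142.5] (61, -10) [ 22.1 131. ] (61, -20) [ 29.  118.2] (61, -26) [ 32.  109.9] (61, -30) [ 33.6 104.3] (61, -35) [34.9 97.1] 
(43, 0) [ -5.  129.5] (43, -10) [  2.1 121.4] (43, -20) [  7.6 112.1] (43, -26) [ 10.2 106.1] (43, -30) [ 11.5 102. ] (43, -35) [12.7 96.8] 
[(array([0.003, 0.086, 0.138]), 0.92)]
```

Emit:
play_rows --pt "0 0 -0.5 0 0 3" --pt "0 0 -0.5 0 0 6.9" --pt "0 0 0 0 0 6.9" --pt "0 0 0 0 0 6.9" --pt "0 0 0 0 0 6.9" --pt "0 0 0 0 0 6.9" --pt "0 0 0 0 0 6.9" --pt "0 0 0 0 0 6.9" --pt "0 0 0 0 0 6.9" --pt "0 0 0 0 0 6.9" --pt "0 0 0 0 0 6.9" --pt "0 0 0 0 0 6.9" --pt "0 0 0 0 0 6.9" --pt "0 0 0 0 0 6.9" --grip 0

```text
clock: 13.88
tool_pos: [0.535, 0.0707, 0.2397]
orientation: [179.9, 0.0, -65.3]
force: [0.1, 0.6, 0.0]
opening: 0.0005
gripper_force: 0.0
```

Emit:
play_rows --pt "0 0 0 0 0 6.9" --pt "0 0 0 0 0 6.9" --pt "0 0 0 0 0 6.9" --pt "0 0 0 0 0 6.9" --pt "0 0 0 0 0 6.9" --pt "0 0 0 0 0 6.9" --pt "0 0 0 0 0 6.9" --pt "0 0 0 0 0 6.9" --pt "0 0 0 0 0 6.9" --pt "0 0 0 0 0 6.9" --pt "0 0 0 0 0 6.9" --pt "0 0 0 0 0 6.9" --pt "0 0 0 0 0 4" --pt "0 0 0 0 0 0"

```text
clock: 15.05
tool_pos: [0.535, 0.0708, 0.2398]
orientation: [180.0, -0.1, -152.0]
force: [0.2, 0.9, 0.8]
opening: 0.0007
gripper_force: 0.0
```

```bash
python3 - <<'E'
from h import *
st();print(togo(c2w([.002,.0865,.19])))
E
```

```text
t 15.05 tcp [0.535  0.0708 0.2398] case [-0.032 -0.03   0.24 ] rpy [ 1.80e+02 -1.00e-01 -1.52e+02] F [0.2 0.9 0.8] open 0.0007 gf 0.0 q [ 28.   8. -17.  -0. -65. -90.]
[-3.45 11.68  4.98]
```

Emit:
play_rows --pt "-0.2 0.6 0 0 0 0" --pt "-0.4 1.4 0 0 0 0" --pt "-0.6 2 0.5 0 0 0" --pt "-0.65 2.2 1 0 0 0" --pt "-0.6 2.2 1 0 0 0" --pt "-0.5 1.7 1 0 0 0" --pt "-0.3 1.1 1 0 0 0" --pt "-0.2 0.5 0.5 0 0 0" --pt "0 0 0 0 0 0" --pt "0 0 0 0 0 0"

```text
clock: 15.88
tool_pos: [0.5105, 0.1901, 0.1908]
orientation: [-180.0, -0.1, -151.7]
force: [-0.6, -0.4, 0.2]
opening: 0.0005
gripper_force: 0.0
```

```bash
python3 - <<'E'
from h import *
st();print(togo(c2w([.002,.0865,.19])))
s=snapshot("scene")
for n in ("knee_pad","lid_tab"):print(n,[(np.round(w2c(d["position"]),3),round(d["score"],2)) for d in spot_point("scene",n)][:2])
cv2.imwrite("pics/s5.png",cv2.resize(s["frame"][140:300,220:420,::-1],(800,640))[:600])
E
```

```text
t 15.88 tcp [0.5105 0.1901 0.1908] case [0.002 0.087 0.191] rpy [-1.800e+02 -1.000e-01 -1.517e+02] F [-0.6 -0.4  0.2] open 0.0005 gf 0.0 q [  41.   11.  -20.    0.  -59. -103.]
[ 0.   -0.    0.08]
knee_pad [(array([0.003, 0.085, 0.134]), 0.57), (array([ 0.003, -0.003,  0.002]), 0.56)]
lid_tab [(array([ 0.104, -0.002,  0.25 ]), 0.63), (array([-0.051,  0.088,  0.087]), 0.18)]
```

View pics/s5.png

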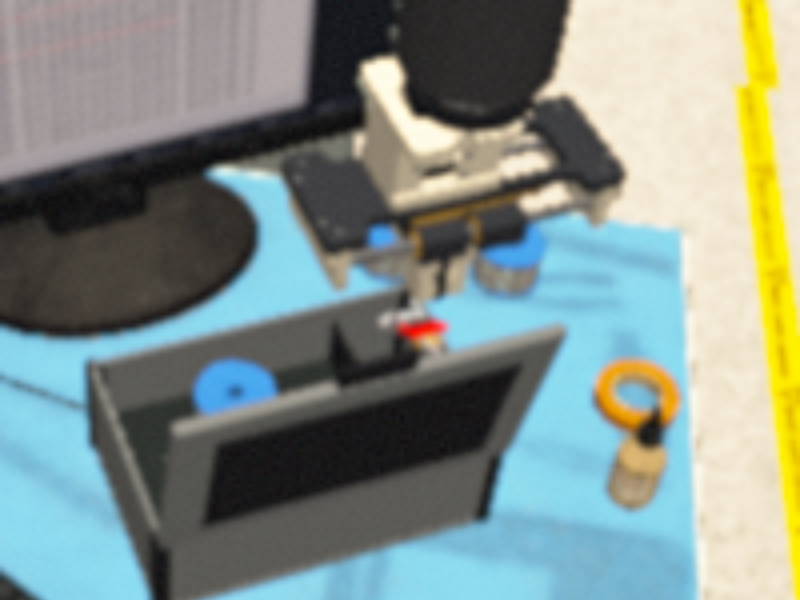

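The scene crop shows the closed fingertips directly above the red pad (420,330), with the reel in the bay at (235,390). I'll press along the arc.

Emit:
play_rows --pt "0 0 0.8 0 0 0" --pt "0 0 1 0 0 0" --pt "0 0 0.7 0 0 0" --pt "0 0 0.5 0 0 0" --pt "-0.2 0 0.3 0 0 0" --pt "-0.25 0 0.3 0 0 0" --pt "-0.25 0 0.3 0 0 0" --pt "-0.25 0 0.35 0 0 0"

```text
clock: 16.7
tool_pos: [0.5201, 0.1952, 0.149]
orientation: [-180.0, 0.1, -151.8]
force: [1.3, -0.4, 5.9]
opening: 0.0006
gripper_force: 2.9
```

Emit:
play_rows --pt "-0.2 0 0.3 0 0 0" --pt "-0.2 0 0.35 0 0 0" --pt "-0.2 0 0.35 0 0 0" --pt "-0.15 0 0.35 0 0 0" --pt "-0.15 0 0.35 0 0 0" --pt "0 0 0 0 0 0"

```text
clock: 17.2
tool_pos: [0.5252, 0.1979, 0.1308]
orientation: [-180.0, -0.3, -151.8]
force: [-8.2, -2.3, 9.7]
opening: 0.0004
gripper_force: 7.2
```

```bash
python3 - <<'E'
from h import *
st()
s=snapshot("side");s=snapshot("scene")
for c in ("scene","side"):
  for n in ("knee_pad","lid_tab","lid_back"):print(n,[(np.round(w2c(d["position"]),3),round(d["score"],2)) for d in spot_point(c,n)][:2])
E
```

```text
t 17.2 tcp [0.5252 0.1979 0.1308] case [0.019 0.087 0.131] rpy [-180.    -0.3 -151.8] F [-8.2 -2.3  9.7] open 0.0004 gf 7.2 q [  41.   16.  -22.   -0.  -52. -102.]
knee_pad []
lid_tab [(array([ 0.073, -0.003,  0.252]), 0.63)]
lid_back [(array([0.078, 0.001, 0.228]), 0.81)]
knee_pad [(array([0.016, 0.086, 0.106]), 0.47)]
lid_tab [(array([ 0.072, -0.002,  0.252]), 0.61)]
lid_back [(array([ 0.083, -0.001,  0.225]), 0.67), (array([ 0.021, -0.067,  0.034]), 0.35)]
```

Emit:
play_rows --pt "0.3 0 -0.8 0 0 0" --pt "0.5 0 -1.5 0 0 0" --pt "0.2 0 -2.5 0 0 0" --pt "0 0 -2.8 0 0 0" --pt "0 0 -2.8 0 0 0" --pt "0 0 -2.8 0 0 0" --pt "0 0 -2.8 0 0 0" --pt "0 0 -2.8 0 0 0" --pt "0 0 -1.8 0 0 0" --pt "0 0 -0.8 0 0 0"

```text
clock: 18.43
tool_pos: [0.5189, 0.1946, 0.3489]
orientation: [180.0, 0.3, -151.8]
force: [0.3, 0.7, -0.5]
opening: 0.0004
gripper_force: 0.0
```

Emit:
play_rows --pt "-0.8 -0.6 0 0 0 0" --pt "-1.5 -1.2 0 0 0 0" --pt "-2 -1.5 0 0 0 0" --pt "-2 -1.5 0 0 0 0" --pt "-2 -1.5 0 0 0 0" --pt "-1.6 -1.2 0 0 0 0" --pt "-1.2 -0.8 0 0 0 0" --pt "-0.5 -0.3 0 0 0 0" --pt "0 0 0 0 0 0"

```text
clock: 19.18
tool_pos: [0.6617, 0.1729, 0.3426]
orientation: [180.0, -0.2, -151.9]
force: [-0.4, 0.0, -0.1]
opening: 0.0006
gripper_force: 0.0
```

```bash
python3 - <<'E'
from h import *
st();print(togo(c2w([.12,0,.238])))
s=snapshot("side");s=snapshot("scene")
for c in ("scene","side"):
  for n in ("lid_tab","lid_back"):print(n,[(np.round(w2c(d["position"]),3),round(d["score"],2)) for d in spot_point(c,n)][:2])
E
```

```text
t 19.18 tcp [0.6617 0.1729 0.3426] case [0.128 0.001 0.343] rpy [ 180.    -0.2 -151.9] F [-0.4  0.  -0.1] open 0.0006 gf 0.0 q [ 31.  19.  11.  -0. -82. -93.]
[ 0.74 -0.08 10.46]
lid_tab [(array([ 0.071, -0.003,  0.254]), 0.87)]
lid_back [(array([0.078, 0.001, 0.228]), 0.65)]
lid_tab [(array([ 0.074, -0.001,  0.251]), 0.94)]
lid_back [(array([ 0.072, -0.001,  0.253]), 0.71), (array([0.08 , 0.001, 0.228]), 0.56)]
```

Emit:
play_rows --pt "0 0 0.8 0 0 0" --pt "0 0 1.6 0 0 0" --pt "0 0 2.2 0 0 0" --pt "0 0 2.2 0 0 0" --pt "0 0 1.6 0 0 0" --pt "0 0 1 0 0 0" --pt "0 0 0.4 0 0 0" --pt "0 0 0 0 0 0"

```text
clock: 20.15
tool_pos: [0.6605, 0.1734, 0.2469]
orientation: [-180.0, -0.1, -151.8]
force: [-0.2, 0.1, 0.1]
opening: 0.0006
gripper_force: 0.0
```

```bash
python3 - <<'E'
from h import *
st()
ph=np.linspace(.19,1.75,27);a=np.radians(80)+ph
T=np.c_[72+135*np.cos(a)+10*np.sin(a)+9.5,90+135*np.sin(a)-10*np.cos(a)+19]
print(T[0],T[-1]);print(np.round(np.c_[-np.diff(T[:,0]),-np.diff(T[:,1])]/10,2).tolist())
print(T[::4].round(0).tolist())
E
```

```text
t 20.15 tcp [0.6605 0.1734 0.2469] case [0.127 0.002 0.247] rpy [-1.800e+02 -1.000e-01 -1.518e+02] F [-0.2  0.1  0.1] open 0.0006 gf 0.0 q [ 31.  21.   2.  -0. -71. -93.]
[ 89.41083203 244.13851685] [-53.54523474 118.36934223]
[[0.81, -0.02], [0.81, 0.03], [0.81, 0.07], [0.8, 0.12], [0.79, 0.17], [0.78, 0.22], [0.77, 0.26], [0.75, 0.31], [0.73, 0.35], [0.71, 0.4], [0.68, 0.44], [0.66, 0.48], [0.63, 0.52], [0.59, 0.55], [0.56, 0.59], [0.52, 0.62], [0.48, 0.65], [0.44, 0.68], [0.4, 0.71], [0.36, 0.73], [0.32, 0.75], [0.27, 0.77], [0.22, 0.78], [0.18, 0.79], [0.13, 0.8], [0.08, 0.81]]
[[89.0, 244.0], [57.0, 242.0], [26.0, 233.0], [-2.0, 216.0], [-25.0, 193.0], [-42.0, 165.0], [-51.0, 134.0]]
```

Emit:
play_rows --pt "0.8 0 0.1 0 0 0" --pt "0.8 0 0.1 0 0 0" --pt "0.8 0 0 0 0 0" --pt "0.8 0 0 0 0 0" --pt "0.8 0 0 0 0 0" --pt "0.8 0 0 0 0 0" --pt "0.8 0 0.1 0 0 0" --pt "0.8 0 0.1 0 0 0" --pt "0.8 0 0.2 0 0 0" --pt "0.8 0 0.2 0 0 0" --pt "0.8 0 0.3 0 0 0" --pt "0 0 0 0 0 0"

```text
clock: 21.15
tool_pos: [0.5814, 0.1308, 0.2359]
orientation: [180.0, -0.1, -151.8]
force: [-0.2, -0.2, 0.7]
opening: 0.0005
gripper_force: 0.3
```

```bash
python3 - <<'E'
from h import *
st()
s=snapshot("side");s=snapshot("scene")
for c in ("scene","side"):
  for n in ("lid_tab","lid_back"):print(n,[(np.round(w2c(d["position"]),3),round(d["score"],2)) for d in spot_point(c,n)][:2])
E
```

```text
t 21.15 tcp [0.5814 0.1308 0.2359] case [0.037 0.001 0.236] rpy [ 1.800e+02 -1.000e-01 -1.518e+02] F [-0.2 -0.2  0.7] open 0.0005 gf 0.3 q [ 31.  14. -10.  -0. -66. -93.]
lid_tab [(array([ 0.008, -0.004,  0.242]), 0.9)]
lid_back [(array([ 0.029, -0.001,  0.217]), 0.6)]
lid_tab [(array([ 0.013, -0.001,  0.242]), 0.87), (array([0.013, 0.272, 0.004]), 0.47)]
lid_back [(array([0.03 , 0.001, 0.218]), 0.73)]
```

Emit:
play_rows --pt "0.6 0 0.3 0 0 0" --pt "0.75 0 0.3 0 0 0" --pt "0.75 0 0.35 0 0 0" --pt "0.7 0 0.4 0 0 0" --pt "0.7 0 0.45 0 0 0" --pt "0.65 0 0.5 0 0 0" --pt "0.6 0 0.5 0 0 0" --pt "0.6 0 0.55 0 0 0" --pt "0.55 0 0.6 0 0 0" --pt "0.5 0 0.6 0 0 0" --pt "0.5 0 0.65 0 0 0" --pt "0.45 0 0.7 0 0 0" --pt "0 0 0 0 0 0"

```text
clock: 22.53
tool_pos: [0.5166, 0.0962, 0.1757]
orientation: [180.0, -0.2, -151.8]
force: [-0.2, 0.2, 0.3]
opening: 0.0008
gripper_force: 0.0
```

```bash
python3 - <<'E'
from h import *
st()
s=snapshot("side");s=snapshot("scene")
for c in ("scene","side"):
  for n in ("lid_tab","lid_back"):print(n,[(np.round(w2c(d["position"]),3),round(d["score"],2)) for d in spot_point(c,n)][:2])
E
```

```text
t 22.53 tcp [0.5166 0.0962 0.1757] case [-0.036  0.001  0.176] rpy [ 180.    -0.2 -151.8] F [-0.2  0.2  0.3] open 0.0008 gf 0.0 q [ 32.  10. -24.  -0. -57. -94.]
lid_tab [(array([-0.077, -0.008,  0.162]), 0.74)]
lid_back [(array([-0.049, -0.002,  0.159]), 0.85)]
lid_tab [(array([-0.076, -0.002,  0.161]), 0.92), (array([-0.033, -0.029,  0.057]), 0.73)]
lid_back [(array([-0.045, -0.002,  0.157]), 0.79)]
```

Emit:
play_rows --pt "0.3 0 0.5 0 0 0" --pt "0.35 0 0.7 0 0 0" --pt "0.3 0 0.75 0 0 0" --pt "0.25 0 0.75 0 0 0" --pt "0.2 0 0.75 0 0 0" --pt "0.15 0 0.75 0 0 0" --pt "0.1 0 0.6 0 0 0" --pt "0 0 0.4 0 0 0" --pt "0 0 0.3 0 0 0" --pt "0 0 0 0 0 0"

```text
clock: 23.67
tool_pos: [0.5035, 0.089, 0.1216]
orientation: [180.0, -0.1, -151.8]
force: [-0.0, -0.3, -0.2]
opening: 0.0004
gripper_force: 0.0
```

```bash
python3 - <<'E'
from h import *
st()
s=snapshot("side");s=snapshot("scene")
for c in ("scene","side"):
  for n in ("lid_tab","lid_back"):print(n,[(np.round(w2c(d["position"]),3),round(d["score"],2)) for d in spot_point(c,n)][:2])
E
```

```text
t 23.67 tcp [0.5035 0.089  0.1216] case [-0.051  0.     0.122] rpy [ 1.800e+02 -1.000e-01 -1.518e+02] F [-0.  -0.3 -0.2] open 0.0004 gf 0.0 q [ 32.  12. -29.  -0. -49. -94.]
lid_tab [(array([-0.098, -0.005,  0.094]), 0.57)]
lid_back [(array([-0.066, -0.002,  0.107]), 0.81)]
lid_tab [(array([-0.092, -0.003,  0.094]), 0.86)]
lid_back [(array([-0.061,  0.001,  0.101]), 0.97)]
```

Nearly shut. I'll press gently onto the stop.

Emit:
play_rows --pt "0 0 0.15 0 0 0" --pt "0 0 0.15 0 0 0" --pt "0 0 0.15 0 0 0" --pt "0 0 0 0 0 0" --pt "0 0 0 0 0 0"

```text
clock: 24.38
tool_pos: [0.5043, 0.0894, 0.1201]
orientation: [-180.0, 0.1, -151.7]
force: [-8.5, -0.0, 20.1]
opening: 0.0004
gripper_force: 10.4
```

Emit:
play_rows --pt "0 0 -0.3 0 0 0" --pt "0 0 -0.8 0 0 0" --pt "0 0 -1.5 0 0 0" --pt "0 0 -2.5 0 0 0" --pt "0 0 -2.5 0 0 0" --pt "0 0 -2.5 0 0 0" --pt "0 0 -2 0 0 0" --pt "0 0 -1 0 0 0" --pt "0 0 0 0 0 0" --pt "0 0 0 0 0 0"

```text
clock: 25.22
tool_pos: [0.5038, 0.0893, 0.2488]
orientation: [180.0, 0.0, -151.8]
force: [0.3, -0.3, -1.4]
opening: 0.0006
gripper_force: 0.0
```

```bash
python3 - <<'E'
from h import *
st()
s=snapshot("side");s=snapshot("scene")
for c in ("scene","side"):
  for n in ("lid_tab","lid_back","dropper","spray","amber_tape"):print(n,[(np.round(w2c(d["position"]),3),round(d["score"],2)) for d in spot_point(c,n)][:1])
cv2.imwrite("pics/s9.png",cv2.resize(s["frame"][140:300,160:420,::-1],(780,480)))
E
```

```text
t 25.22 tcp [0.5038 0.0893 0.2488] case [-0.051  0.     0.249] rpy [ 180.     0.  -151.8] F [ 0.3 -0.3 -1.4] open 0.0006 gf 0.0 q [ 32.   5. -19.  -0. -66. -94.]
lid_tab [(array([-0.093, -0.005,  0.091]), 0.81)]
lid_back [(array([-0.068,  0.002,  0.101]), 0.94)]
dropper [(array([0.081, 0.228, 0.003]), 0.54)]
spray [(array([-0.075, -0.284, -0.001]), 0.93)]
amber_tape [(array([0.013, 0.269, 0.003]), 0.71)]
lid_tab [(array([-0.094, -0.003,  0.094]), 0.82)]
lid_back [(array([-0.06 ,  0.002,  0.102]), 0.66)]
dropper [(array([ 0.081,  0.224, -0.002]), 0.75)]
spray [(array([-0.078, -0.282, -0.004]), 0.97)]
amber_tape [(array([ 0.002, -0.002, -0.   ]), 0.51)]
```

View pics/s9.png

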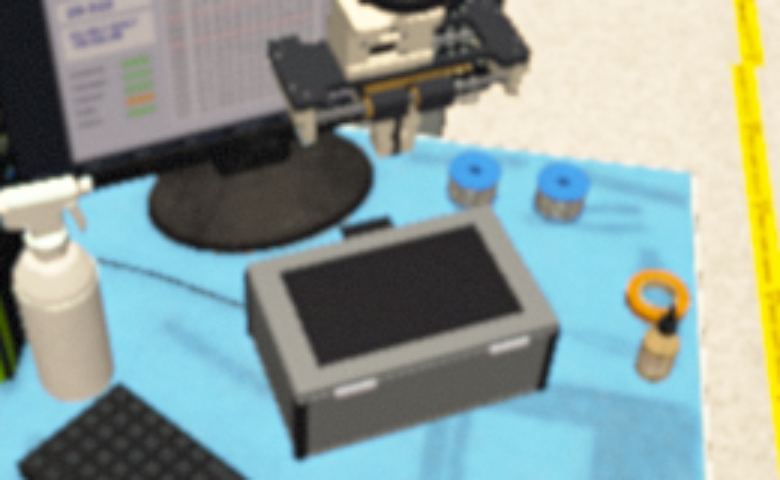

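The lid is fully shut at (400,300) and the bystanders have not moved. Handing in.

```bash
python3 -c "
from plant import *
print(close_job())"
```

```text
the job is handed in; nothing more can be done
None
```

Job handed in at about 25 s: the reel stands on the foam beside the white tape, the stay is broken, the lid was lowered gently and is fully shut, and the dropper, amber tape and spray bottle are where they started; no verdict was returned.

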